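# Clear the cutting mat into the covered rotary tray

## Robot

A 6-joint arm with a two-finger parallel gripper is mounted at the origin on the work surface. World frame = base frame: x ahead of the robot, y to its left, z up, the work surface at z = 0. Lengths are in mm, angles in rad, forces in N, time in s.
With the tool pointing down it reaches from about 250 to 775 mm from the base axis. Payload 4 kg.
Tool frame: the origin (TCP) lies midway between the tips of the shut fingers; the grasp point (between the pads) lies 19 mm behind it (r.grip_depth is the distance from the TCP to the grasp point, in mm); z points along the fingers, y is the line along which they close (so a half turn about z gives the same grasp; the last joint's range is limited). The gripper opens to 94 mm and grips with 3 to 60 N. Pads are 16 mm wide; open, the fingers measure 119 mm over their backs; the gripper's body (75 mm by 177 mm) begins 78 mm behind the grasp point.
Start: joints at [1.004, 0.087, 1.371, -0, 1.684, -0.103], TCP at [246.055, 491.912, 205.506] pointing down, gripper open.
Joint ranges: [-3.1, 3.1], [-0.76, 2.03], [0.27, 2.55], [-1.08, 4.22], [0.17, 2.65], [-2.57, 2.57]. Speed limits (rad/s): [2.79, 2.79, 3.14, 3.14, 3.14, 3.14].

## Interface

Orientations are given as a unit quaternion [x, y, z, w].
In Python, from rig import r gives the robot as it stands.
- The arm moves only by the tool move_arm, never from a script. Its argument "targets" is one flat list of numbers, 7 for each row, row after row: the shift along the world's x, y, z in m, then the turn, a rotation vector about the world's x, y, z in degrees, then the finger opening in m, from 0 to 0.094. A call has 1 to 20 rows; each row shifts and turns the commanded pose from where the row before left it; what a row does not reach is not made up. A row lasts 1/12 s, in which the tool goes at most 41.7 mm and 7.16 degrees, less where a joint would pass 70% of its speed; a pose out of reach is approached as far as the arm can. A call with a gripper value outside its range is refused whole. The fingers move at their own pace and stop on an object; the grip force is fixed at half the most. Time passes only in rows, so rows that do not move let the fingers close. It gives the time, the measured TCP pose, the force, the opening and the grip force at its end, in the units of the state.
- r.sense(): the state, without advancing time (a new reading comes with each control period).
- r.camera(name): name is "scene" or "top" or "wrist"; returns a dict with "img" (480x640x3 uint8, red, green, blue), "fovy" (degrees; the focal length in pixels is half the picture's height over the tangent of half this angle, whatever the lens; pixels are square), "cx", "cy" (the principal point, pixels), "distortion" ([k1, k2, p1, p2, k3] as OpenCV has them; the pictures are not rectified), "extrinsics" (4x4, takes a point from world to camera coordinates); the wrist camera has in their place "tool_from_camera" (4x4, takes a point from camera to tool coordinates, whose origin is the TCP and whose axes are the flange's). Camera axes: x right, y down, z forward; pixel columns grow to the right and rows downward; lengths in mm; the calibration is good to about 2 mm. A picture is of the moment at which its call begins: read the wrist's pose just before it. There is no depth.
- r.hand_in(): hands the job in; it is judged then, once.
The state is a dict: "t": time; "joint_pos": joint angles; "dq": joint speeds; "joint_torque": joint torques, N m; "position": TCP position; "ee_rot": TCP orientation; "ft_force": force on the tool from outside, world axes, zero at the start; "torque": the same for the moment, N m; "gripper_width": finger opening in mm; "finger_force": force on a finger pad.
Only numpy, scipy, OpenCV 4.12 (cv2) and the standard library are available. Lean on these libraries where they do the work, as an engineer would, in place of code of your own. Each camera call takes 0.05 s, during which the arm holds its last target. There are 200 camera calls.

## Task

Clear the cutting mat at the end of the shift: put every fabric marker in the yellow-floored bay of the covered rotary tray, every thread spool in the blue-floored bay and every buckle in the red-floored bay, turning the tray by its crank to bring each bay under the opening in the cover. When everything is put away, turn the tray to its closed position, with the solid grey sector filling the opening, and leave it clicked home there. Leave the pattern weight, tape, snips, straightedge and bottles where they are.

Things in the scene. Friction and masses are not known exactly. Their poses are not given: they have to be found in the camera images.
- tray_case: fixed grey square casing of the covered rotary tray, 352 x 352, yaw varies; origin: centre of its underside. Flat clear cover, top 106 and underside 101 above the table. Its only opening, edged in black, is the quarter at the casing's (-x, -y) corner: edges x = 0 and y = 0 through the hub, straight rims at x = -160 and y = -160, a diagonal rim 152 from the hub.
- hub (a point): the rotor's axis, at the height of the cover's top (106 above the table)
- opening (a point): middle of the cover's opening, 90 from the axis along the opening's bisector (casing direction (-x, -y)), at the height of the cover's top
- rotor (a joint): angle of the round inner tray, rad, growing anticlockwise from above; stops at -0.1 and 4.81. Sprung detents at 0, 1.571, 3.142, 4.712 draw it in from about 0.7 rad either side (up to 0.3 N m: 5 N at the crank knob); it starts closed. Under the opening at 0: solid grey sector (closed); 1.571: yellow bay (markers); 3.142: blue bay (spools); 4.712: red bay (buckles).
- rotor_axis (a point): on the rotor's axis at bay-floor height (26 above the table), axes turning with the rotor: yellow bay x < 0, y > 0; blue x > 0, y > 0; red x > 0, y < 0; solid sector x < 0, y < 0. Bays are quarter circles of radius 152; walls between them 4 thick, 72 high, their tops 3 under the cover. Things must lie wholly below the cover for the rotor to turn.
- crank_knob (a point): black upright cylindrical knob of the crank that turns the rotor, revolving freely on its pin: 24 diameter, from 120 to 158 above the table, 65 from the axis; this point is 140 above the table. Crank arm under it: 18 wide, 110 to 120 high, ends 82 from the axis. Hub: 32 diameter, top 133. Closed, the crank points along the middle of the opening; it turns with the rotor.
- bay_yellow (a point): middle of the yellow bay's floor (90 from the axis)
- bay_blue (a point): middle of the blue bay's floor (90 from the axis)
- bay_red (a point): middle of the red bay's floor (90 from the axis)
- marker1: square-barrelled fabric marker, red cap with white barrel, 116 long, 16 x 16 across; lies flat on any of its four sides. Origin at its centre (8 above what it lies on), x along its length towards the cap. About 20 g. May be absent (then None).
- marker2: square-barrelled fabric marker, blue cap with white barrel, 116 long, 16 x 16 across; lies flat on any of its four sides. Origin at its centre (8 above what it lies on), x along its length towards the cap. About 20 g. May be absent (then None).
- marker3: square-barrelled fabric marker, orange cap with white barrel, 116 long, 16 x 16 across; lies flat on any of its four sides. Origin at its centre (8 above what it lies on), x along its length towards the cap. About 20 g. May be absent (then None).
- spool1: spool of dark red thread with white end flanges: a plain cylinder 42 diameter, 56 tall, standing upright at the start. Origin at its centre (28 above what it stands on, 21 if it lies), z along its axis. About 60 g. May be absent (then None).
- spool2: spool of golden yellow thread with white end flanges: a plain cylinder 42 diameter, 56 tall, standing upright at the start. Origin at its centre (28 above what it stands on, 21 if it lies), z along its axis. About 60 g. May be absent (then None).
- buckle1: black plastic side-release strap buckle (the two halves clipped together), 64 long, 40 wide over its wider half (x from -32 to +4), 36 wide over the other (x from +4 to +32), 13 thick, lying flat. Origin at its centre (6.5 above what it lies on), x along its length (strap direction), y across its width. About 30 g. May be absent (then None).
- buckle2: black plastic side-release strap buckle (the two halves clipped together), 64 long, 40 wide over its wider half (x from -32 to +4), 36 wide over the other (x from +4 to +32), 13 thick, lying flat. Origin at its centre (6.5 above what it lies on), x along its length (strap direction), y across its width. About 30 g. May be absent (then None).
- buckle3: black plastic side-release strap buckle (the two halves clipped together), 64 long, 40 wide over its wider half (x from -32 to +4), 36 wide over the other (x from +4 to +32), 13 thick, lying flat. Origin at its centre (6.5 above what it lies on), x along its length (strap direction), y across its width. About 30 g. May be absent (then None).
- pattern_weight: dark steel pattern weight, 56 diameter, 42 tall, 0.5 kg, standing among the things to sort; leave it. Origin under its centre.
- tape_measure: yellow retractable tape measure, 65 x 60 x 32; leave it. Origin under its centre.
- straightedge: aluminium cutting straightedge, 340 x 45 x 5, lying behind the things to sort; leave it. Origin under its centre, x along it.
- thread_snips: thread snips with orange handles, about 125 long, 10 high, lying flat; leave them. Origin under their middle, x along them.
- water_bottle: blue water bottle, 72 diameter, 210 tall; leave it. Origin under its centre.
- glue_bottle: white glue bottle, 48 diameter, 130 tall; leave it. Origin under its centre.

How it is judged (in metres and radians):
On the way:
1. every marker, spool and buckle that is present lies in its own bay of the rotary tray (x of each of marker1, marker2, marker3 in the frame of rotor_axis below -0.004 m and y of each of marker1, marker2, marker3, spool1, spool2 in the frame of rotor_axis above 0.004 m and horizontal distance between each of marker1, marker2, marker3, spool1, spool2, buckle1, buckle2, buckle3 and rotor_axis below 0.155 m and z of marker1 in the frame of rotor_axis between 0 and 0.072 m and z of marker2 in the frame of rotor_axis between 0 and 0.072 m and z of marker3 in the frame of rotor_axis between 0 and 0.072 m and x of each of spool1, spool2, buckle1, buckle2, buckle3 in the frame of rotor_axis above 0.004 m and z of spool1 in the frame of rotor_axis between 0 and 0.072 m and z of spool2 in the frame of rotor_axis between 0 and 0.072 m and y of each of buckle1, buckle2, buckle3 in the frame of rotor_axis below -0.004 m and z of buckle1 in the frame of rotor_axis between 0 and 0.072 m and z of buckle2 in the frame of rotor_axis between 0 and 0.072 m and z of buckle3 in the frame of rotor_axis between 0 and 0.072 m), for 0.2 s.
At the end, for the whole second after the job is handed in: each marker present lies in the yellow bay, each spool in the blue bay and each buckle in the red bay (its centre within the bay and below the bay walls' tops), at rest; the rotor is closed within 0.12 rad of 0 and still (all of step 1 and value of joint rotor between -0.12 and 0.12 rad and velocity of joint rotor between -0.05 and 0.05 rad/s and linear speed of each of marker1, marker2, marker3, spool1, spool2, buckle1, buckle2, buckle3 below 0.03 m/s); the robot touches nothing.
It fails at once if the pattern weight, tape measure, straightedge, snips or a bottle is pushed more than 50 mm from its place (distance of any of pattern_weight, tape_measure, straightedge, thread_snips, water_bottle, glue_bottle from where it was at the start of the episode above 0.05 m).
Of marker1, marker2, marker3, spool1, spool2, buckle1, buckle2, buckle3 only 5 to 7 are there at a start; the rules pass over those that are not, and their reading is None.
At some moment in a run one of marker1, marker2, marker3, spool1, spool2, buckle1, buckle2, buckle3 may be knocked a few centimetres aside while the robot is not near it.
Once in a run the grip may slacken for a moment while it holds something.
It also fails if it takes over 210 s, if anything falls off the work surface, if the arm or the gripper's body presses on something with over 40 N, if the wrist force passes 120 N, or if a joint passes its speed limit or range.

## Working session

There is one attempt and no reset: what is moved stays moved. The work goes in short steps, Python scripts to look and compute and a tool call to move; the robot and the scene stay as the last step left them, time stands still between calls to the robot, and variables do not carry over. Pictures are saved under pics/ and viewed, at most 14 in all, crops included, and the job is handed in when it is done.

Besides the shell and the picture viewer there is one more tool, called after "Request:" by a JSON object that holds its "name" and its "arguments", one argument or row to a line. move_arm: Moves the arm, as the interface text tells. Its arguments: {"type":"object","properties":{"targets":{"type":"array","items":{"type":"number"}}},"required":["targets"]}

```bash
ls; mkdir -p pics; python3 - <<'E'
from rig import r
import cv2
for n in("top","scene"):
    c=r.camera(n); cv2.imwrite(f"pics/{n}0.png",c["img"][:,:,::-1]); print(n,c["fovy"],c["cx"],c["cy"],c["distortion"],c["extrinsics"])
s=r.sense(); print(s)
E
```

```text
pics
top 42.495195823483826 326.84221652972667 240.77030989821895 [-0.01859663  0.          0.          0.          0.        ] [[ 1.95030645e-02 -9.99799002e-01  4.64604412e-03 -4.26616341e+01]
 [-9.88099963e-01 -1.99835594e-02 -1.52509413e-01  5.83462985e+02]
 [ 1.52571604e-01 -1.61635510e-03 -9.88291097e-01  1.76417664e+03]
 [ 0.00000000e+00  0.00000000e+00  0.00000000e+00  1.00000000e+00]]
scene 54.119578106294625 310.22457494012394 240.84130289349108 [-0.05420367  0.          0.          0.          0.        ] [[-1.59060983e-01  9.87265461e-01  2.55195196e-03  1.06665602e+02]
 [ 5.73831408e-01  9.45542978e-02 -8.13496773e-01 -2.36088172e+02]
 [-8.03378565e-01 -1.27931206e-01 -5.81563829e-01  1.86444214e+03]
 [ 0.00000000e+00  0.00000000e+00  0.00000000e+00  1.00000000e+00]]
{'t': 0.1, 'joint_pos': array([ 1.00390063e+00,  8.78885228e-02,  1.37208523e+00,  1.25967901e-05,
        1.68362107e+00, -1.03100923e-01]), 'dq': array([ 5.43131057e-04, -1.09127170e-03, -1.08785406e-03,  3.02245050e-04,
       -1.32844162e-04,  2.92922719e-05]), 'joint_torque': array([ 2.31612546e-03, -3.41251624e+01, -3.03302586e+01,  7.19910627e-02,
        3.04011733e-02, -1.07898668e-04]), 'position': array([245.77233814, 491.47717176, 204.42625221]), 'ee_rot': array([ 2.29823736e-01,  9.73231755e-01, -9.43381253e-04, -3.35036620e-04]), 'ft_force': array([ 0.24988553, -0.37687441, -0.05048101]), 'torque': array([-0.05703584, -0.02130323, -0.02601639]), 'finger_force': 0.0, 'gripper_width': 93.99862280609763}
```

View pics/top0.png

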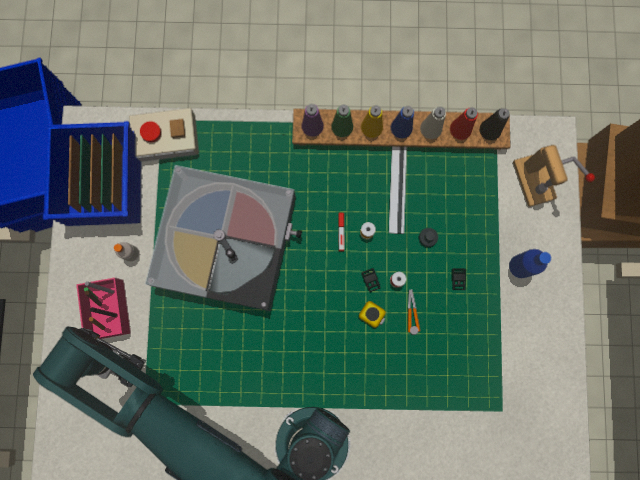

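View pics/scene0.png

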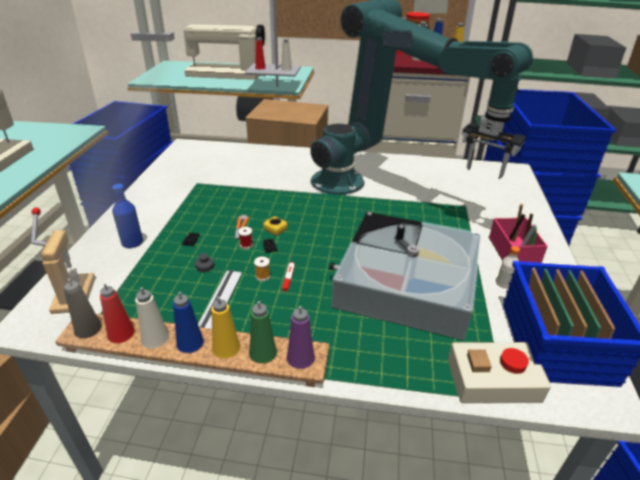

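Top view: the marker (red cap) is at (341,232), spools at (368,231) and (398,280), and buckles at (370,280) and (459,279). The tray hub is near (220,236) and the knob near (230,254), with the opening toward (250,275). The scene view confirms the same five items.

```bash
cat > h.py <<'E'
from rig import r
import cv2, numpy as np
from scipy.spatial.transform import Rotation as R
def K(c):
    f=240/np.tan(np.radians(c["fovy"]/2)); return np.array([[f,0,c["cx"]],[0,f,c["cy"]],[0,0,1]])
def snap(n):
    s=r.sense(); c=r.camera(n)
    if n=="wrist":
        T=np.eye(4);T[:3,:3]=R.from_quat(s["ee_rot"]).as_matrix();T[:3,3]=s["position"]
        c["W"]=T@np.array(c["tool_from_camera"])
    else: c["W"]=np.linalg.inv(c["extrinsics"])
    return c
def px2w(c,uv,z):
    p=cv2.undistortPoints(np.array(uv,float).reshape(-1,1,2),K(c),np.array(c["distortion"],float)).reshape(-1,2)
    d=np.c_[p,np.ones(len(p))]@c["W"][:3,:3].T; o=c["W"][:3,3]
    return o+d*((z-o[2])/d[:,2])[:,None]
def w2px(c,P):
    E=np.linalg.inv(c["W"]); return cv2.projectPoints(np.array(P,float).reshape(-1,1,3),cv2.Rodrigues(E[:3,:3])[0],E[:3,3],K(c),np.array(c["distortion"],float))[0].reshape(-1,2)
def blobs(c,mask,z,amin=30):
    m=mask.astype(np.uint8); cs,_=cv2.findContours(m,cv2.RETR_EXTERNAL,cv2.CHAIN_APPROX_NONE); out=[]
    for k in cs:
        if cv2.contourArea(k)<amin: continue
        w=px2w(c,k.reshape(-1,2),z)[:,:2].astype(np.float32)
        (cx,cy),(a,b),_=cv2.minAreaRect(w); bp=cv2.boxPoints(cv2.minAreaRect(w))
        e=bp[1]-bp[0]; g=bp[2]-bp[1]; l=e if np.hypot(*e)>np.hypot(*g) else g
        out.append((k.reshape(-1,2).mean(0).round(),(round(cx,1),round(cy,1)),sorted((round(a),round(b))),round(float(np.degrees(np.arctan2(l[1],l[0]))%180),1)))
    return out
def pose():
    s=r.sense();M=R.from_quat(s["ee_rot"]).as_matrix()
    print("t",round(s["t"],2),"tcp",s["position"].round(1),"closing yaw",round(float(np.degrees(np.arctan2(M[1,1],M[0,1]))),1),"z",M[:,2].round(3),"q",np.round(s["joint_pos"],2),"F",s["ft_force"].round(1),"w",round(s["gripper_width"],1),"ff",round(s["finger_force"],1))
E
python3 - <<'E'
from h import *
c=snap("top");pose()
hsv=cv2.cvtColor(c["img"],cv2.COLOR_RGB2HSV);H,S,V=[hsv[...,i].astype(int) for i in range(3)]
notmat=~((H>65)&(H<95)&(S>80)); notmat[:,:310]=0;notmat[:205]=0;notmat[345:]=0;notmat[:,490:]=0
print("items (z=10)");[print(b) for b in blobs(c,notmat,10)]
print("case corners",px2w(c,[(180,168),(294,190),(268,309),(150,283)],106).round())
print("hub",px2w(c,[(220,236)],133).round(1),"knob",px2w(c,[(230,253)],158).round(1))
w=snap("wrist");print(w["fovy"],w["tool_from_camera"])
E
```

```text
t 0.15 tcp [245.8 491.5 204.6] closing yaw 63.4 z [-0.001 -0.001 -1.   ] q [ 1.    0.09  1.37 -0.    1.68 -0.1 ] F [-0.4  0.5  0.1] w 93.7 ff 0.0
items (z=10)
(array([369., 316.]), (367.8, -156.4), [88, 92], 142.1)
(array([371., 280.]), (475.7, -162.8), [38, 63], 19.1)
(array([462., 277.]), (498.4, -425.4), [42, 90], 179.2)
(array([407., 296.]), (430.4, -265.0), [70, 276], 13.1)
(array([369., 230.]), (621.9, -153.7), [51, 52], 135.4)
(array([427., 237.]), (609.2, -334.9), [54, 106], 159.6)
(array([341., 230.]), (620.8, -73.1), [27, 123], 176.5)
(array([397., 219.]), (660.5, -240.6), [54, 91], 172.6)
case corners [[778. 397. 106.]
 [720.  66. 106.]
 [379. 129. 106.]
 [445. 462. 106.]]
hub [[578.  267.3 133. ]] knob [[527.5 233.4 158. ]]
64.8093072814347 [[-3.94381292e-04 -9.70164154e-01 -2.42448671e-01  6.87068234e+01]
 [ 9.99999632e-01 -5.67201919e-04  6.43013726e-04  5.57326944e-01]
 [-7.61346219e-04 -2.42448328e-01  9.70164021e-01 -1.79125093e+02]
 [ 0.00000000e+00  0.00000000e+00  0.00000000e+00  1.00000000e+00]]
```

Request:
{"name": "move_arm", "arguments": {
  "targets": [0.01,-0.01,0.03,0,0,5,0.094,0.022,-0.022,0.02,0,0,5,0.094,0.022,-0.022,0.01,0,0,5,0.05,0.022,-0.022,0.01,0,0,5,0.05,0.022,-0.022,0.01,0,0,5,0.05,0.022,-0.022,0.01,0,0,5,0.05,0.022,-0.022,0.005,0,0,5,0.05,0.022,-0.022,0,0,0,5,0.05,0.022,-0.022,0,0,0,0,0.05,0.022,-0.022,0,0,0,0,0.05,0.022,-0.022,0,0,0,0,0.05,0.024,-0.011,0,0,0,0,0.05,0,0,0,0,0,0,0.05,0,0,0,0,0,0,0.05]
}}

```text
t: 1.37
position: [500.6, 250.1, 299.5]
ee_rot: [-0.116, 0.993, -0.0, -0.001]
ft_force: [0.4, -0.6, 0.3]
gripper_width: 49.9
finger_force: 0.0
```

```bash
python3 - <<'E'
from h import *
pose();c=snap("wrist");cv2.imwrite("pics/w1.png",c["img"][:,:,::-1])
np.save("pics/w1.npy",c,allow_pickle=True)
print(w2px(c,[[578,267,133],[527,233,158],[505,214,106]]).round())
E
```

```text
t 1.37 tcp [500.6 250.1 299.5] closing yaw 103.3 z [-0.002 -0.    -1.   ] q [ 0.36  0.11  1.16  0.    1.87 -1.44] F [ 0.4 -0.6  0.3] w 49.9 ff 0.0
[[318. 301.]
 [293. 252.]
 [283. 213.]]
```

View pics/w1.png

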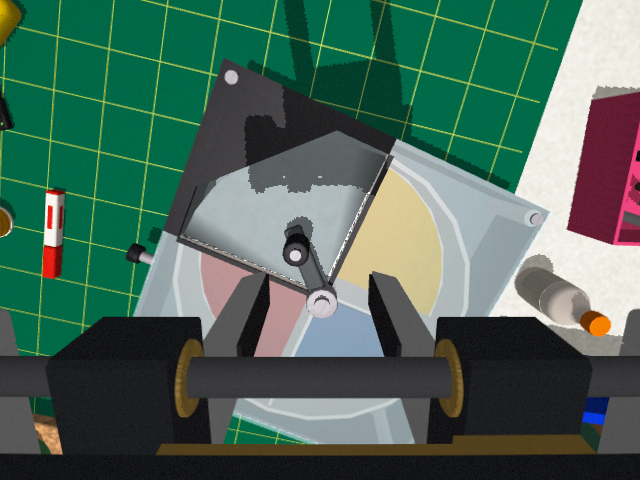

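Wrist view: hub top at (321,300), knob top at (295,254). Opening corners are at (180,238), (333,285) and (392,155), so the crank points along the bisector, and this matches the estimate.

```bash
python3 - <<'E'
from h import *
c=np.load("pics/w1.npy",allow_pickle=True).item()
h=px2w(c,[(321,300)],133)[0];k=px2w(c,[(295,254)],158)[0];d=(k-h)[:2]
print(h.round(1),k.round(1),np.hypot(*d).round(1),np.degrees(np.arctan2(d[1],d[0]))%360)
q=px2w(c,[(222,60),(547,210)],106);e=q[0]-q[1];print(q.round(1),np.hypot(e[0],e[1]),np.degrees(np.arctan2(e[1],e[0])))
for nm in("w","t"):pass
E
```

```text
[575.7 270.  133. ] [528.5 235.  158. ] 58.8 216.47806705605421
[[379.6 130.8 106. ]
 [441.2 470.6 106. ]] 345.3669167231464 -100.28399653732085
```

Request:
{"name": "move_arm", "arguments": {
  "targets": [0.013,-0.009,-0.01,0,0,0,0.05,0.012,-0.009,-0.02,0,0,0,0.05,0,0,-0.035,0,0,0,0.05,0,0,-0.035,0,0,0,0.05,0,0,-0.03,0,0,0,0.05,0,0,-0.025,0,0,0,0.05,0,0,-0.018,0,0,0,0.05,0,0,0,0,0,0,0.05,0,0,0,0,0,0,0.015,0,0,0,0,0,0,0.015,0,0,0,0,0,0,0.015,0,0,0,0,0,0,0.015,0,0,0,0,0,0,0.015]
}}

```text
t: 2.5
position: [526.2, 233.6, 129.6]
ee_rot: [-0.117, 0.993, 0.001, 0.002]
ft_force: [1.3, 0.3, 3.3]
gripper_width: 23.6
finger_force: 30.0
```

```bash
python3 - <<'E'
from h import *
pose()
H=np.array([578.5,269]);a0=214.7
for n,(s,e) in {"fwd":(0,90),"":(90,180)}.items():
    a=np.radians(a0+np.linspace(s,e,13)); p=65*np.c_[np.cos(a),np.sin(a)]; print(np.diff(p,axis=0).round(1).tolist())
E
```

```text
t 2.5 tcp [526.2 233.6 129.6] closing yaw 103.4 z [ 0.004  0.002 -1.   ] q [ 0.32  0.17  1.43  0.    1.54 -1.49] F [1.3 0.3 3.3] w 23.6 ff 30.0
[[5.3, -6.7], [6.1, -5.9], [6.8, -5.1], [7.4, -4.1], [7.9, -3.1], [8.2, -2.1], [8.4, -1.0], [8.5, 0.1], [8.4, 1.2], [8.2, 2.3], [7.8, 3.4], [7.3, 4.4]]
[[6.7, 5.3], [5.9, 6.1], [5.1, 6.8], [4.1, 7.4], [3.1, 7.9], [2.1, 8.2], [1.0, 8.4], [-0.1, 8.5], [-1.2, 8.4], [-2.3, 8.2], [-3.4, 7.8], [-4.4, 7.3]]
```

Request:
{"name": "move_arm", "arguments": {
  "targets": [0.0053,-0.0067,0,0,0,0,0.015,0.0061,-0.0059,0,0,0,0,0.015,0.0068,-0.0051,0,0,0,0,0.015,0.0074,-0.0041,0,0,0,0,0.015,0.0079,-0.0031,0,0,0,0,0.015,0.0082,-0.0021,0,0,0,0,0.015,0.0084,-0.001,0,0,0,0,0.015,0.0085,0.0001,0,0,0,0,0.015,0.0084,0.0012,0,0,0,0,0.015,0.0082,0.0023,0,0,0,0,0.015,0.0078,0.0034,0,0,0,0,0.015,0.0073,0.0044,0,0,0,0,0.015,0,0,0,0,0,0,0.015,0,0,0,0,0,0,0.015,0,0,0,0,0,0,0.015]
}}

```text
t: 3.75
position: [616.1, 218.0, 129.6]
ee_rot: [-0.117, 0.993, 0.001, 0.001]
ft_force: [-2.7, 4.5, 6.8]
gripper_width: 23.3
finger_force: 30.0
```

Request:
{"name": "move_arm", "arguments": {
  "targets": [0,0,0,0,0,0,0.05,0,0,0,0,0,0,0.05,0,0,0.02,0,0,0,0.05,0,0,0.038,0,0,0,0.05,0,0,0.038,0,0,0,0.05,0,0,0.038,0,0,0,0.05,0,0,0.038,0,0,0,0.05,-0.005,-0.038,0.02,0,0,-6.5,0.094,-0.005,-0.038,0,0,0,-6.5,0.094,-0.005,-0.038,0,0,0,0,0.094,-0.005,-0.038,0,0,0,0,0.094,-0.005,-0.038,0,0,0,0,0.094,-0.005,-0.038,0,0,0,0,0.094,-0.005,-0.038,0,0,0,0,0.094,-0.005,-0.038,0,0,0,0,0.094,-0.005,-0.038,0,0,0,0,0.094,-0.005,-0.038,0,0,0,0,0.094,-0.005,-0.038,0,0,0,0,0.094,-0.005,-0.03,0,0,0,0,0.094,0,0,0,0,0,0,0.094]
}}

```text
t: 5.42
position: [553.6, -237.0, 316.6]
ee_rot: [0.001, 1.0, -0.001, -0.002]
ft_force: [-0.3, 0.8, -1.2]
gripper_width: 93.9
finger_force: 0.0
```

```bash
python3 - <<'E'
from h import *
pose();c=snap("wrist");cv2.imwrite("pics/w2.png",c["img"][:,:,::-1])
np.save("pics/w2.npy",c,allow_pickle=True)
t=snap("top");cv2.imwrite("pics/t2.png",t["img"][150:330,140:320,::-1].repeat(3,0).repeat(3,1))
E
```

```text
t 5.42 tcp [ 553.6 -237.   316.6] closing yaw 89.9 z [-0.004 -0.002 -1.   ] q [-0.5   0.22  1.01 -0.    1.92 -2.07] F [-0.3  0.8 -1.2] w 93.9 ff 0.0
```

View pics/w2.png

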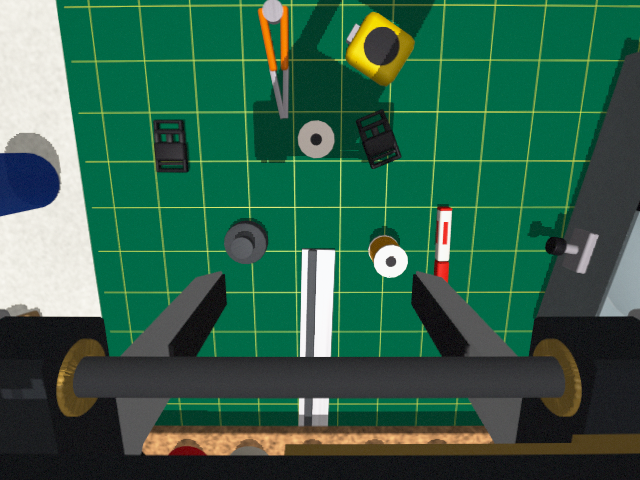

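View pics/t2.png

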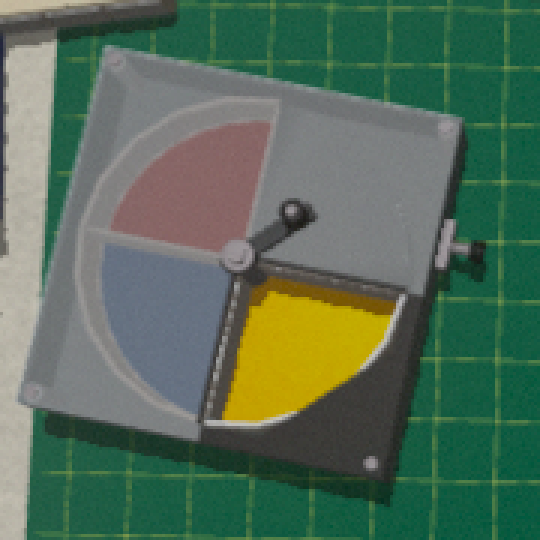

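The tray shows yellow filling the opening. In the wrist view, the spool tops are at (316,139) and (391,262), the buckles at (171,146) and (378,139), and the marker runs x≈445→441 from y=207 down past 275. The pattern weight is at (245,243), and the snips tip (284,117) is close to the first spool.

```bash
python3 - <<'E'
from h import *
c=np.load("pics/w2.npy",allow_pickle=True).item()
print("spools",px2w(c,[(316,139),(391,262)],56).round(1)[:,:2].tolist(),"snip tip",px2w(c,[(284,117)],5).round(0)[0])
print("marker ends+mid",px2w(c,[(445,207),(441,275)],16).round(1).tolist())
hsv=cv2.cvtColor(c["img"],cv2.COLOR_RGB2HSV);H,S,V=[hsv[...,i].astype(int) for i in range(3)]
for x0,x1,y0,y1 in((145,200,110,185),(350,410,105,175)):
    m=np.zeros(V.shape,np.uint8);m[y0:y1,x0:x1]=(V<60)[y0:y1,x0:x1]; m=cv2.morphologyEx(m,cv2.MORPH_CLOSE,np.ones((9,9)))
    print("buckle",blobs(c,m,13,150))
t=snap("top");hs=cv2.cvtColor(t["img"],cv2.COLOR_RGB2HSV);H,S,V=[hs[...,i].astype(int) for i in range(3)]
m=(((V>170)&(S<60))|(((H<6)|(H>174))&(S>150)));m[:, :330]=0;m[:,352:]=0;m[:205]=0;m[260:]=0
print("marker",blobs(t,m,12,20)); print("spool tops",px2w(t,[(368,229),(398.5,279)],56).round(1).tolist())
E
```

```text
spools [[476.4, -240.3], [621.1, -149.6]] snip tip [ 449. -280.    5.]
marker ends+mid [[559.9, -75.7, 16.0], [651.6, -73.9, 16.0]]
buckle [(array([170., 146.]), (483.8, -421.3), [42, 63], 179.7)]
buckle [(array([373., 133.]), (473.0, -167.5), [62, 76], 1.0)]
marker [(array([341., 223.]), (642.6, -72.5), [12, 64], 0.9)]
spool tops [[619.7, -150.6, 56.0], [475.0, -240.1, 56.0]]
```

Request:
{"name": "move_arm", "arguments": {
  "targets": [0.0128,0.0325,-0.02,0,0,0,0.04,0.0129,0.0325,-0.02,0,0,0,0.04,0.0129,0.0325,-0.02,0,0,0,0.04,0.0129,0.0325,-0.02,0,0,0,0.04,0.0129,0.0325,-0.02,0,0,0,0.04,0,0,-0.038,0,0,0,0.04,0,0,-0.038,0,0,0,0.04,0,0,-0.038,0,0,0,0.04,0,0,-0.038,0,0,0,0.04,0,0,-0.038,0,0,0,0.04,0,0,0,0,0,0,0.04,0,0,0,0,0,0,0.04]
}}

```text
t: 6.57
position: [617.9, -65.9, 26.5]
ee_rot: [-0.005, 1.0, 0.001, -0.003]
ft_force: [0.4, -0.3, 0.7]
gripper_width: 40.0
finger_force: 0.0
```

Request:
{"name": "move_arm", "arguments": {
  "targets": [0,-0.0085,-0.005,0,0,0,0.04,0,0,-0.016,0,0,0,0.04,0,0,0,0,0,0,0.04,0,0,0,0,0,0,0.04,0,0,0,0,0,0,0.01,0,0,0,0,0,0,0.01,0,0,0,0,0,0,0.01,0,0,0,0,0,0,0.01,0,0,0.02,0,0,0,0.01,0,0,0.03,0,0,0,0.01,0,0,0,0,0,0,0.01]
}}

```text
t: 7.48
position: [623.7, -77.1, 64.4]
ee_rot: [-0.004, 1.0, -0.001, 0.005]
ft_force: [1.9, 0.3, 1.9]
gripper_width: 15.3
finger_force: 30.0
```

Request:
{"name": "move_arm", "arguments": {
  "targets": [0,0,0.03,0,0,0,0.01,0,0,0.03,0,0,0,0.01,0,0.01,0.03,0,0,0,0.01,-0.012,0.0325,0,0,0,6.9,0.01,-0.012,0.0325,0,0,0,6.9,0.01,-0.012,0.0325,0,0,0,6.9,0.01,-0.012,0.0325,0,0,0,6.9,0.01,-0.012,0.0325,0,0,0,6.9,0.01,-0.012,0.0325,0,0,0,0,0.01,-0.012,0.0325,0,0,0,0,0.01,-0.012,0.0325,0,0,0,0,0.01,-0.012,0.0315,0,0,0,0,0.01,0,0,0,0,0,0,0.01,0,0,0,0,0,0,0.01,0,0,0,0,0,0,0.01]
}}

```text
t: 8.73
position: [512.0, 224.9, 147.7]
ee_rot: [-0.3, 0.954, -0.0, 0.0]
ft_force: [0.8, 0.2, 1.0]
gripper_width: 15.4
finger_force: 30.0
```

```bash
python3 - <<'E'
from h import *
pose();c=snap("wrist");cv2.imwrite("pics/w3.png",c["img"][:,:,::-1]);pose()
E
```

```text
t 8.73 tcp [512.  224.9 147.7] closing yaw 124.9 z [ 0.    -0.001 -1.   ] q [ 0.31  0.13  1.44 -0.    1.57 -1.87] F [0.8 0.2 1. ] w 15.4 ff 30.0
t 8.78 tcp [512.3 224.4 147.7] closing yaw 124.9 z [ 0.    -0.001 -1.   ] q [ 0.31  0.13  1.44 -0.    1.57 -1.87] F [ 0.6 -0.3  0.4] w 16.0 ff 30.0
```

View pics/w3.png

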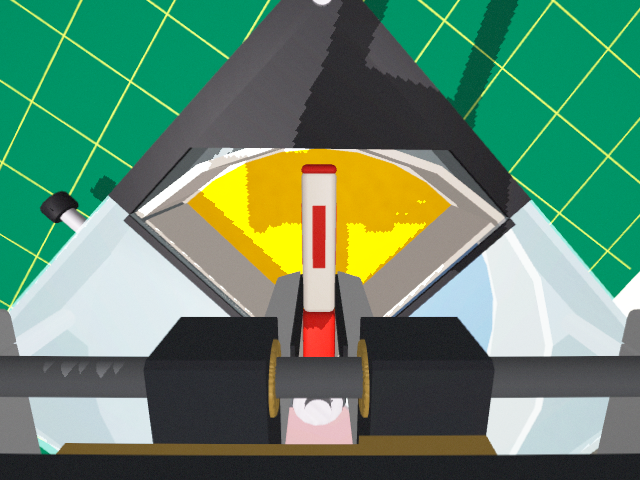

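The marker is held centred and lined up with the bisector above the yellow bay, with its outer end at (319,165) inside the rim at y≈150. I'll lower and release it.

Request:
{"name": "move_arm", "arguments": {
  "targets": [0.0015,0.001,-0.03,0,0,0,0.01,0,0,-0.03,0,0,0,0.01,0,0,-0.03,0,0,0,0.01,0,0,-0.022,0,0,0,0.01,0,0,0,0,0,0,0.01,0,0,0,0,0,0,0.01,0,0,0,0,0,0,0.03,0,0,0,0,0,0,0.03,0,0,0.02,0,0,0,0.03,0,0,0.03,0,0,0,0.03,0,0,0.035,0,0,0,0.03,0,0,0.035,0,0,0,0.03,0,0,0.035,0,0,0,0.03,0,0,0.035,0,0,0,0.03,0,0,0,0,0,0,0.05,0,0,0,0,0,0,0.05]
}}

```text
t: 10.12
position: [515.1, 226.5, 230.3]
ee_rot: [-0.3, 0.954, 0.0, 0.004]
ft_force: [-0.4, 0.2, -0.7]
gripper_width: 40.3
finger_force: 0.0
```

```bash
python3 - <<'E'
from h import *
pose();c=snap("wrist")
hs=cv2.cvtColor(c["img"],cv2.COLOR_RGB2HSV);H,S,V=[hs[...,i].astype(int) for i in range(3)]
m=(((H<8)|(H>172))&(S>130)&(V>90)); m[330:]=0
print("red",blobs(c,m,42,20))
cv2.imwrite("pics/w4.png",c["img"][:,:,::-1])
H0=np.array([578.5,269])
print("knob target",H0+65*np.array([np.cos(np.radians(304.7)),np.sin(np.radians(304.7))]))
# knob measured
t=snap("top"); print(w2px(t,[[615.5,215.6,158]]))
E
```

```text
t 10.12 tcp [515.1 226.5 230.3] closing yaw 124.9 z [ 0.008  0.003 -1.   ] q [ 0.31  0.11  1.3   0.    1.73 -1.87] F [-0.4  0.2 -0.7] w 40.3 ff 0.0
red [(array([318., 245.]), (540.7, 242.7), [15, 43], 34.6), (array([318., 186.]), (491.7, 208.5), [5, 29], 34.9), (array([318., 153.]), (466.4, 190.8), [3, 14], 124.9)]
knob target [615.50316902 215.56063733]
[[237.83251829 221.5102089 ]]
```

Request:
{"name": "move_arm", "arguments": {
  "targets": [0.0335,-0.0033,0,0,0,-7,0.045,0.0335,-0.0033,0,0,0,-7,0.045,0.0335,-0.003,0,0,0,-7,0.045,0,0,-0.02,0,0,-7,0.045,0,0,-0.028,0,0,-7,0.045,0,0,-0.028,0,0,0,0.045,0,0,-0.026,0,0,0,0.045,0,0,0,0,0,0,0.045,0,0,0,0,0,0,0.015,0,0,0,0,0,0,0.015,0,0,0,0,0,0,0.015,0,0,0,0,0,0,0.015]
}}

```text
t: 11.22
position: [612.6, 217.6, 122.1]
ee_rot: [0.0, 1.0, 0.001, -0.002]
ft_force: [-2.4, 3.4, -1.1]
gripper_width: 23.5
finger_force: 30.0
```

Request:
{"name": "move_arm", "arguments": {
  "targets": [0.0087,0.0048,0.004,0,0,0,0.015,0.0059,0.0058,0,0,0,0,0.015,0.0051,0.0066,0,0,0,0,0.015,0.0041,0.0074,0,0,0,0,0.015,0.0031,0.0079,0,0,0,0,0.015,0.0021,0.0082,0,0,0,0,0.015,0.001,0.0084,0,0,0,0,0.015,-0.0001,0.0085,0,0,0,0,0.015,-0.0012,0.0084,0,0,0,0,0.015,-0.0023,0.0082,0,0,0,0,0.015,-0.0034,0.0078,0,0,0,0,0.015,-0.0044,0.0073,0,0,0,0,0.015,0,0,0,0,0,0,0.015,0,0,0,0,0,0,0.015,0,0,0,0,0,0,0.015]
}}

```text
t: 12.47
position: [631.1, 307.6, 122.4]
ee_rot: [-0.0, 1.0, -0.0, -0.002]
ft_force: [4.9, 4.1, -26.9]
gripper_width: 23.9
finger_force: 30.0
```

Request:
{"name": "move_arm", "arguments": {
  "targets": [0,0,0,0,0,0,0.05,0,0,0,0,0,0,0.05,0,0,0.02,0,0,0,0.05,0,0,0.035,0,0,0,0.05,0,0,0.035,0,0,0,0.07,0,-0.01,0.02,0,0,0,0.07,-0.001,-0.0375,0,0,0,0,0.07,-0.001,-0.0375,0,0,0,0,0.07,-0.001,-0.0375,0,0,0,0,0.07,-0.001,-0.0375,0,0,0,0,0.07,-0.001,-0.0375,0,0,0,0,0.07,-0.001,-0.0375,0,0,0,0,0.07,-0.001,-0.0375,0,0,0,0,0.07,-0.001,-0.0375,0,0,0,0,0.07,-0.001,-0.0375,0,0,0,0,0.07,-0.001,-0.0375,0,0,0,0,0.07,0,-0.0375,0,0,0,0,0.07,0,-0.0345,0,0,0,0,0.07,0,0,0,0,0,0,0.07,0,0,0,0,0,0,0.07]
}}

```text
t: 14.13
position: [623.3, -153.3, 243.6]
ee_rot: [0.002, 1.0, -0.001, 0.004]
ft_force: [-0.5, 0.4, 0.1]
gripper_width: 69.9
finger_force: 0.0
```

```bash
python3 - <<'E'
from h import *
t=snap("top");pose();cv2.imwrite("pics/t5.png",cv2.resize(t["img"][150:350,140:500,::-1],(792,440)))
E
```

```text
t 14.18 tcp [ 623.4 -151.7  242.9] closing yaw 89.9 z [ 0.008 -0.002 -1.   ] q [-0.33  0.29  1.07  0.    1.78 -1.9 ] F [-0.2 -0.1  1.1] w 70.0 ff 0.0
```

View pics/t5.png

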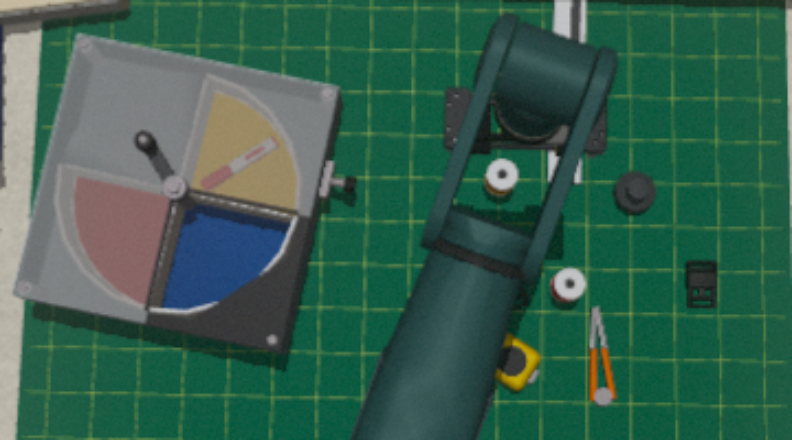

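Blue fills the opening, the marker lies safely in yellow, and the spool at crop (502,177) hasn't moved. I'll go down and grasp it.

Request:
{"name": "move_arm", "arguments": {
  "targets": [-0.002,0.0015,-0.035,0,0,0,0.07,0,0,-0.038,0,0,0,0.07,0,0,-0.038,0,0,0,0.07,0,0,-0.038,0,0,0,0.07,0,0,-0.038,0,0,0,0.07,0,0,-0.034,0,0,0,0.07,0,0,0,0,0,0,0.07,0,0,0,0,0,0,0.07,0,0,0,0,0,0,0.03,0,0,0,0,0,0,0.03,0,0,0,0,0,0,0.03,0,0,0,0,0,0,0.03,0,0,0,0,0,0,0.03,0,0,0.03,0,0,0,0.03,0,0,0.03,0,0,0,0.03,0,0,0.035,0,0,0,0.03,0,0,0.035,0,0,0,0.03,0,0,0,0,0,0,0.03]
}}

```text
t: 15.68
position: [624.6, -151.1, 156.9]
ee_rot: [0.001, 1.0, -0.003, 0.008]
ft_force: [0.7, -0.6, 0.3]
gripper_width: 40.3
finger_force: 30.0
```

Request:
{"name": "move_arm", "arguments": {
  "targets": [-0.0118,0.0294,0,0,0,7,0.03,-0.0118,0.0294,0,0,0,7,0.03,-0.0118,0.0294,0,0,0,7,0.03,-0.0118,0.0294,0,0,0,7,0.03,-0.0118,0.0294,0,0,0,7,0.03,-0.0118,0.0294,0,0,0,0,0.03,-0.0118,0.0294,0,0,0,0,0.03,-0.0118,0.0294,0,0,0,0,0.03,-0.0118,0.0294,0,0,0,0,0.03,-0.0118,0.0294,0,0,0,0,0.03,-0.0118,0.0294,0,0,0,0,0.03,-0.0118,0.0294,0,0,0,0,0.03,0,0,0,0,0,0,0.03,0,0,0,0,0,0,0.03,0,0,0,0,0,0,0.03]
}}

```text
t: 16.93
position: [479.0, 202.8, 146.5]
ee_rot: [-0.3, 0.954, -0.0, -0.0]
ft_force: [0.3, -0.2, -1.6]
gripper_width: 40.5
finger_force: 30.0
```

Request:
{"name": "move_arm", "arguments": {
  "targets": [0.0015,-0.0005,-0.03,0,0,0,0.03,0,0,-0.03,0,0,0,0.03,0,0,-0.025,0,0,0,0.03,0,0,-0.01,0,0,0,0.03,0,0,0,0,0,0,0.03,0,0,0,0,0,0,0.03,0,0,0,0,0,0,0.055,0,0,0,0,0,0,0.055,0,0,0,0,0,0,0.055,0,0,0.025,0,0,0,0.055,0,0,0.03,0,0,0,0.055,0,0,0.035,0,0,0,0.055,0,0,0.035,0,0,0,0.055,0,0,0.03,0,0,0,0.055,0,0,0,0,0,0,0.055,0,0,0,0,0,0,0.055]
}}

```text
t: 18.27
position: [482.0, 203.3, 210.6]
ee_rot: [-0.3, 0.954, -0.0, 0.004]
ft_force: [0.6, -0.1, -1.5]
gripper_width: 55.2
finger_force: 0.0
```

```bash
python3 - <<'E'
from h import *
pose();c=snap("wrist");cv2.imwrite("pics/w6.png",c["img"][:,:,::-1])
E
```

```text
t 18.27 tcp [482.  203.3 210.6] closing yaw 124.9 z [ 0.007  0.002 -1.   ] q [ 0.29  0.02  1.43  0.    1.68 -1.89] F [ 0.6 -0.1 -1.5] w 55.2 ff 0.0
```

View pics/w6.png

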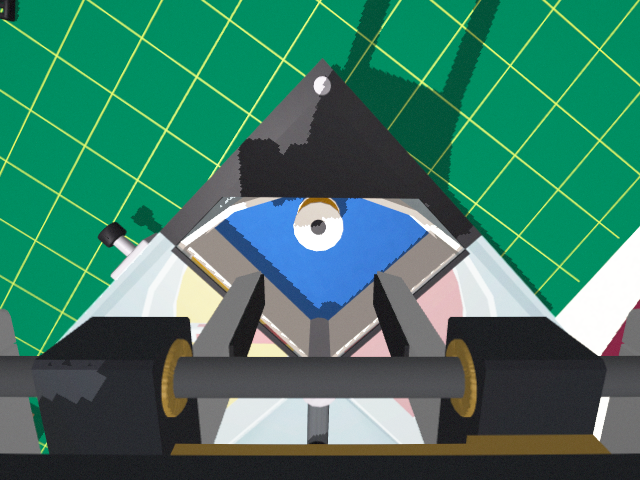

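The spool stands upright in the outer part of the blue bay, with its top at (318,226).

Request:
{"name": "move_arm", "arguments": {
  "targets": [-0.0005,-0.037,0,0,0,-7,0.06,-0.0005,-0.037,0,0,0,-7,0.06,-0.0005,-0.037,0,0,0,-7,0.06,-0.0005,-0.037,0,0,0,-7,0.06,-0.0005,-0.037,0,0,0,-7,0.06,-0.0005,-0.037,0,0,0,0,0.06,-0.0005,-0.037,0,0,0,0,0.06,-0.0005,-0.037,0,0,0,0,0.06,-0.0005,-0.037,0,0,0,0,0.06,-0.0005,-0.037,0,0,0,0,0.06,-0.0005,-0.037,0,0,0,0,0.06,-0.0005,-0.036,0,0,0,0,0.06,0,0,-0.03,0,0,0,0.06,0,0,-0.03,0,0,0,0.06,0,0,0,0,0,0,0.06,0,0,0,0,0,0,0.06]
}}

```text
t: 19.65
position: [472.3, -239.1, 143.2]
ee_rot: [0.001, 1.0, 0.002, -0.003]
ft_force: [-1.1, 0.2, 0.2]
gripper_width: 59.7
finger_force: 0.0
```

```bash
python3 - <<'E'
from h import *
pose();c=snap("wrist")
hs=cv2.cvtColor(c["img"],cv2.COLOR_RGB2HSV);H,S,V=[hs[...,i].astype(int) for i in range(3)]
m=((V>100)&(S<60));m[330:]=0
print([b for b in blobs(c,m,56,200)]);cv2.imwrite("pics/w7.png",c["img"][:,:,::-1])
E
```

```text
t 19.65 tcp [ 472.3 -239.1  143.2] closing yaw 89.9 z [-0.007  0.005 -1.   ] q [-0.58  0.07  1.51  0.    1.57 -2.15] F [-1.1  0.2  0.2] w 59.7 ff 0.0
[(array([633., 320.]), (533.4, 5.9), [12, 17], 0.5), (array([227., 303.]), (519.0, -306.3), [21, 65], 144.4), (array([410., 303.]), (519.3, -170.9), [20, 66], 35.4), (array([408., 239.]), (469.0, -173.9), [12, 29], 109.0), (array([315., 235.]), (472.2, -241.3), [41, 50], 0.8), (array([263., 164.]), (418.3, -274.7), [20, 49], 9.2), (array([430., 114.]), (383.4, -162.9), [12, 25], 145.7), (array([371.,  83.]), (363.0, -203.8), [6, 19], 148.7), (array([249.,  49.]), (342.3, -283.8), [20, 21], 179.8)]
```

Request:
{"name": "move_arm", "arguments": {
  "targets": [0.003,-0.002,-0.03,0,0,0,0.06,0,0,-0.035,0,0,0,0.06,0,0,-0.035,0,0,0,0.06,0,0,-0.022,0,0,0,0.06,0,0,0,0,0,0,0.06,0,0,0,0,0,0,0.06,0,0,0,0,0,0,0.03,0,0,0,0,0,0,0.03,0,0,0,0,0,0,0.03,0,0,0,0,0,0,0.03,0,0,0.03,0,0,0,0.03,0,0,0.035,0,0,0,0.03,0,0,0.035,0,0,0,0.03,0,0,0.035,0,0,0,0.03,0,0,0,0,0,0,0.03,0,0,0,0,0,0,0.03]
}}

```text
t: 21.03
position: [479.0, -243.4, 163.6]
ee_rot: [0.001, 1.0, -0.002, 0.003]
ft_force: [0.9, 0.6, -1.1]
gripper_width: 40.4
finger_force: 30.0
```

Request:
{"name": "move_arm", "arguments": {
  "targets": [0.0038,0.0365,0,0,0,7,0.03,0.0038,0.0365,0,0,0,7,0.03,0.0038,0.0365,0,0,0,7,0.03,0.0038,0.0365,0,0,0,7,0.03,0.0038,0.0365,0,0,0,7,0.03,0.0038,0.0365,0,0,0,0,0.03,0.0038,0.0365,0,0,0,0,0.03,0.0038,0.0365,0,0,0,0,0.03,0.0038,0.0365,0,0,0,0,0.03,0.0038,0.0365,0,0,0,0,0.03,0.0038,0.0365,0,0,0,0,0.03,0.0038,0.0365,0,0,0,0,0.03,0.0038,0.0365,0,0,0,0,0.03,0,0,0,0,0,0,0.03,0,0,0,0,0,0,0.03,0,0,0,0,0,0,0.03]
}}

```text
t: 22.37
position: [526.0, 231.5, 158.0]
ee_rot: [-0.3, 0.954, -0.0, -0.002]
ft_force: [-0.9, -0.1, 0.2]
gripper_width: 40.8
finger_force: 30.0
```

Request:
{"name": "move_arm", "arguments": {
  "targets": [0,0,-0.03,0,0,0,0.03,0,0,-0.035,0,0,0,0.03,0,0,-0.03,0,0,0,0.03,0,0,-0.011,0,0,0,0.03,0,0,0,0,0,0,0.03,0,0,0,0,0,0,0.03,0,0,0,0,0,0,0.054,0,0,0,0,0,0,0.054,0,0,0,0,0,0,0.054,0,0,0.025,0,0,0,0.054,0,0,0.03,0,0,0,0.054,0,0,0.035,0,0,0,0.054,0,0,0.035,0,0,0,0.054,0,0,0.035,0,0,0,0.054,0,0,0,0,0,0,0.054,0,0,0,0,0,0,0.054]
}}

```text
t: 23.7
position: [528.3, 232.7, 217.5]
ee_rot: [-0.3, 0.954, 0.0, 0.004]
ft_force: [0.1, 0.1, -0.9]
gripper_width: 53.7
finger_force: 0.0
```

```bash
python3 - <<'E'
from h import *
pose();c=snap("wrist")
hs=cv2.cvtColor(c["img"],cv2.COLOR_RGB2HSV);H,S,V=[hs[...,i].astype(int) for i in range(3)]
cv2.imwrite("pics/w8.png",c["img"][:,:,::-1])
E
```

```text
t 23.7 tcp [528.3 232.7 217.5] closing yaw 124.9 z [ 0.007  0.002 -1.   ] q [ 0.32  0.14  1.29  0.    1.71 -1.86] F [ 0.1  0.1 -0.9] w 53.7 ff 0.0
```

View pics/w8.png

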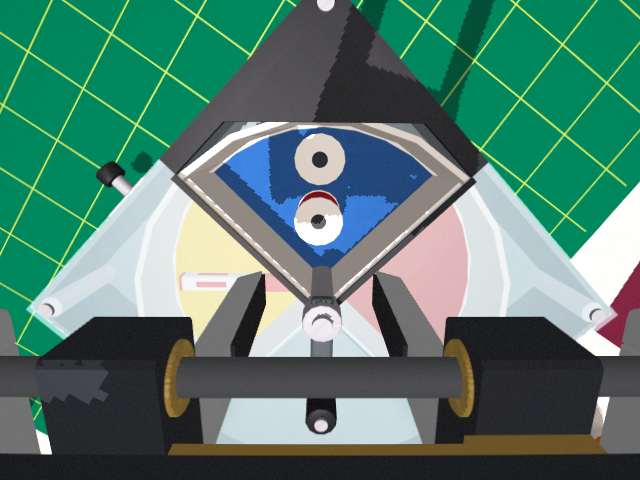

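Both spools stand in the blue bay, tops at (320,160) and (318,221). The knob is at (321,425), opposite the opening.

Request:
{"name": "move_arm", "arguments": {
  "targets": [0.034,0.0243,0,0,0,0,0.045,0.034,0.0243,0,0,0,0,0.045,0.0345,0.0245,-0.01,0,0,0,0.045,0,0,-0.03,0,0,0,0.045,0,0,-0.03,0,0,0,0.045,0,0,-0.017,0,0,0,0.045,0,0,0,0,0,0,0.045,0,0,0,0,0,0,0.045,0,0,0,0,0,0,0.015,0,0,0,0,0,0,0.015,0,0,0,0,0,0,0.015,0,0,0,0,0,0,0.015]
}}

```text
t: 24.75
position: [628.5, 304.3, 129.6]
ee_rot: [-0.3, 0.954, 0.0, 0.002]
ft_force: [-1.2, -0.8, 2.5]
gripper_width: 23.3
finger_force: 30.0
```

Request:
{"name": "move_arm", "arguments": {
  "targets": [-0.0023,0.0083,0,0,0,0,0.015,-0.0061,0.0059,0,0,0,0,0.015,-0.0068,0.0051,0,0,0,0,0.015,-0.0074,0.0041,0,0,0,0,0.015,-0.0079,0.0031,0,0,0,0,0.015,-0.0082,0.0021,0,0,0,0,0.015,-0.0084,0.001,0,0,0,0,0.015,-0.0085,-0.0001,0,0,0,0,0.015,-0.0084,-0.0012,0,0,0,0,0.015,-0.0082,-0.0023,0,0,0,0,0.015,-0.0078,-0.0034,0,0,0,0,0.015,-0.0073,-0.0044,0,0,0,0,0.015,0,0,0,0,0,0,0.015,0,0,0,0,0,0,0.015,0,0,0,0,0,0,0.015]
}}

```text
t: 26.0
position: [540.4, 323.0, 129.6]
ee_rot: [-0.3, 0.954, 0.001, 0.001]
ft_force: [-1.0, -1.4, 7.3]
gripper_width: 23.1
finger_force: 30.0
```

Request:
{"name": "move_arm", "arguments": {
  "targets": [0,0,0,0,0,0,0.05,0,0,0,0,0,0,0.05,0,0,0.025,0,0,0,0.05,0,0,0.035,0,0,0,0.05,0,0,0.035,0,0,0,0.06,0,-0.015,0.03,0,0,0,0.06,-0.003,-0.0375,0.01,0,0,-4,0.06,-0.003,-0.0375,0,0,0,-4,0.06,-0.003,-0.0375,0,0,0,-4,0.06,-0.003,-0.0375,0,0,0,-4,0.06,-0.003,-0.0375,0,0,0,0,0.06,-0.003,-0.0375,0,0,0,0,0.06,-0.003,-0.0375,0,0,0,0,0.06,-0.003,-0.0375,0,0,0,0,0.06,-0.003,-0.0375,0,0,0,0,0.06,-0.003,-0.0375,0,0,0,0,0.06,-0.003,-0.0375,0,0,0,0,0.06,-0.003,-0.0375,0,0,0,0,0.06,-0.003,-0.03,0,0,0,0,0.06,0,0,0,0,0,0,0.06]
}}

```text
t: 27.67
position: [500.1, -177.2, 260.4]
ee_rot: [-0.161, 0.987, 0.0, -0.002]
ft_force: [0.2, 0.3, -0.4]
gripper_width: 60.3
finger_force: 0.0
```

```bash
python3 - <<'E'
from h import *
pose();c=snap("wrist");cv2.imwrite("pics/w9.png",c["img"][:,:,::-1]);np.save("pics/w9.npy",c,allow_pickle=True)
t=snap("top");hs=cv2.cvtColor(t["img"],cv2.COLOR_RGB2HSV);m=hs[...,1:]; print("opening colour",t["img"][262:272,245:252].mean((0,1)).round())
E
```

```text
t 27.67 tcp [ 500.1 -177.2  260.4] closing yaw 108.6 z [-0.003 -0.    -1.   ] q [-0.45  0.04  1.31 -0.    1.79 -2.34] F [ 0.2  0.3 -0.4] w 60.3 ff 0.0
opening colour [152.  27.  20.]
```

View pics/w9.png

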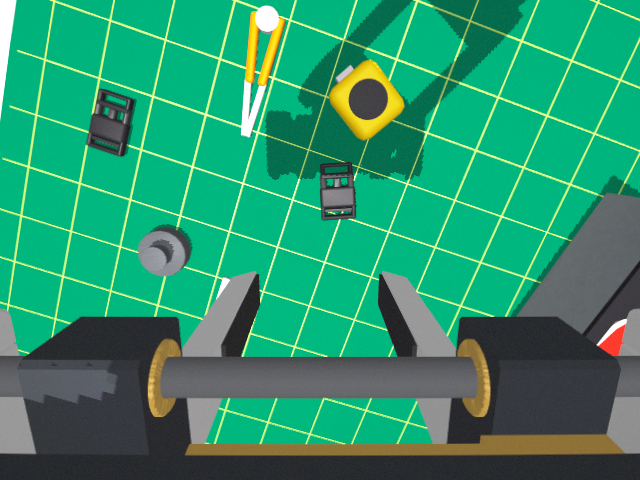

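Red is in the opening. Buckles are at (338,191), nearly aligned with the tool, and at (110,122), with nothing touching them.

```bash
python3 - <<'E'
from h import *
c=np.load("pics/w9.npy",allow_pickle=True).item()
hsv=cv2.cvtColor(c["img"],cv2.COLOR_RGB2HSV);H,S,V=[hsv[...,i].astype(int) for i in range(3)]
for x0,x1,y0,y1 in((75,145,80,165),(310,365,152,228)):
    m=np.zeros(V.shape,np.uint8);m[y0:y1,x0:x1]=((S<90)|(V<40))[y0:y1,x0:x1]; m=cv2.morphologyEx(m,cv2.MORPH_CLOSE,np.ones((7,7)))
    print("buckle",blobs(c,m,10,150))
E
```

```text
buckle [(array([110., 123.]), (483.0, -422.8), [42, 63], 179.2)]
buckle [(array([338., 197.]), (480.3, -164.3), [60, 73], 25.0)]
```

```bash
python3 - <<'E'
from h import *
c=np.load("pics/w9.npy",allow_pickle=True).item()
p=px2w(c,[(335.5,164),(339,218.5),(338,191)],10)[:,:2];d=p[1]-p[0];print(p.round(1).tolist(),np.hypot(*d),np.degrees(np.arctan2(d[1],d[0])))
g=cv2.cvtColor(c["img"],cv2.COLOR_RGB2HSV);m=np.zeros((480,640),np.uint8);m[155:226,313:362]=((g[...,1]<110)&(g[...,2]<130))[155:226,313:362]
m=cv2.morphologyEx(m,cv2.MORPH_CLOSE,np.ones((7,7)));m=cv2.morphologyEx(m,cv2.MORPH_OPEN,np.ones((5,5)));print(blobs(c,m,10,150))
E
```

```text
[[447.0, -175.4], [504.1, -151.4], [474.5, -162.9]] 61.9378032052324 22.880542983385798
[(array([338., 211.]), (496.7, -155.1), [17, 39], 108.5), (array([337., 177.]), (459.4, -170.3), [30, 38], 110.7)]
```

Request:
{"name": "move_arm", "arguments": {
  "targets": [-0.0125,0.007,-0.02,0,0,2.4,0.06,-0.012,0.0068,-0.03,0,0,0,0.06,0,0,-0.036,0,0,0,0.06,0,0,-0.036,0,0,0,0.06,0,0,-0.036,0,0,0,0.06,0,0,-0.036,0,0,0,0.06,0,0,-0.036,0,0,0,0.06,0,0,0,0,0,0,0.06,0,0,0,0,0,0,0.06,0,0,0,0,0,0,0.06]
}}

```text
t: 28.6
position: [478.4, -158.5, 34.2]
ee_rot: [-0.186, 0.983, -0.001, 0.001]
ft_force: [-0.4, -0.5, 0.5]
gripper_width: 59.8
finger_force: 0.0
```

Request:
{"name": "move_arm", "arguments": {
  "targets": [-0.0025,-0.0045,-0.015,0,0,0,0.06,0,0,-0.015,0,0,0,0.06,0,0,0,0,0,0,0.06,0,0,0,0,0,0,0.06,0,0,0,0,0,0,0.025,0,0,0,0,0,0,0.025,0,0,0,0,0,0,0.025,0,0,0,0,0,0,0.025,0,0,0,0,0,0,0.025,0,0,0.025,0,0,0,0.025,0,0,0.03,0,0,0,0.025,0,0,0.035,0,0,0,0.025,0,0,0.035,0,0,0,0.025,0,0,0.02,0,0,0,0.025,0,0,0,0,0,0,0.025]
}}

```text
t: 29.85
position: [477.3, -164.8, 153.3]
ee_rot: [-0.185, 0.983, -0.003, 0.005]
ft_force: [1.2, -0.5, 0.7]
gripper_width: 39.3
finger_force: 30.0
```

Request:
{"name": "move_arm", "arguments": {
  "targets": [0.0004,0.0363,0,0,0,6.8,0.025,0.0004,0.0363,0,0,0,6.8,0.025,0.0004,0.0363,0,0,0,0,0.025,0.0004,0.0363,0,0,0,0,0.025,0.0004,0.0363,0,0,0,0,0.025,0.0004,0.0363,0,0,0,0,0.025,0.0004,0.0363,0,0,0,0,0.025,0.0004,0.0363,0,0,0,0,0.025,0.0004,0.0363,0,0,0,0,0.025,0.0004,0.0363,0,0,0,0,0.025,0.0004,0.036,0,0,0,0,0.025,0,0,0,0,0,0,0.025,0,0,0,0,0,0,0.025,0,0,0,0,0,0,0.025]
}}

```text
t: 31.02
position: [478.1, 235.0, 145.6]
ee_rot: [-0.3, 0.954, -0.0, -0.001]
ft_force: [-0.1, -0.3, -1.0]
gripper_width: 39.5
finger_force: 30.0
```

Request:
{"name": "move_arm", "arguments": {
  "targets": [0.002,-0.0005,-0.03,0,0,0,0.025,0,0,-0.03,0,0,0,0.025,0,0,-0.03,0,0,0,0.025,0,0,-0.018,0,0,0,0.025,0,0,0,0,0,0,0.025,0,0,0,0,0,0,0.025,0,0,0,0,0,0,0.053,0,0,0,0,0,0,0.053,0,0,0,0,0,0,0.053,0,0,0.025,0,0,0,0.053,0,0,0.03,0,0,0,0.053,0,0,0.035,0,0,0,0.053,0,0,0.035,0,0,0,0.053,0,0,0.035,0,0,0,0.053,0,0,0,0,0,0,0.053,0,0,0,0,0,0,0.053]
}}

```text
t: 32.35
position: [482.6, 235.8, 203.7]
ee_rot: [-0.3, 0.954, 0.0, 0.004]
ft_force: [-1.5, -0.6, -0.8]
gripper_width: 52.9
finger_force: 0.0
```

```bash
python3 - <<'E'
from h import *
pose();c=snap("wrist");cv2.imwrite("pics/w10.png",c["img"][:,:,::-1])
V=cv2.cvtColor(c["img"],cv2.COLOR_RGB2HSV);H,S,V=V[...,0],V[...,1],V[...,2]
red=px=((H<8)|(H>172))&(S>120)
m=np.zeros((480,640),np.uint8);k=cv2.convexHull(np.argwhere(red[:300])[:,::-1].copy()); cv2.fillConvexPoly(m,k,1)
m&=(V<70); m=cv2.morphologyEx(m,cv2.MORPH_OPEN,np.ones((3,3)));m=cv2.morphologyEx(m,cv2.MORPH_CLOSE,np.ones((9,9)));print(blobs(c,m,38,300))
E
```

```text
t 32.35 tcp [482.6 235.8 203.7] closing yaw 124.9 z [ 0.008  0.003 -1.   ] q [ 0.35  0.05  1.41  0.    1.67 -1.83] F [-1.5 -0.6 -0.8] w 52.9 ff 0.0
[(array([320., 241.]), (498.2, 246.7), [14, 36], 126.9), (array([432., 216.]), (423.2, 316.6), [22, 32], 107.4), (array([318., 198.]), (466.5, 223.0), [28, 36], 124.9)]
```

```bash
python3 - <<'E'
from h import *
t=snap("top");hs=cv2.cvtColor(t["img"],cv2.COLOR_RGB2HSV);m=((hs[...,0]>105)&(hs[...,0]<125)&(hs[...,1]>120)).astype(np.uint8);m[:,:500]=0;m[:, 560:]=0;m[:235]=0;m[300:]=0
k=max(cv2.findContours(m,0,1)[0],key=cv2.contourArea).reshape(-1,2)
print(k.min(0),k.max(0)); l=k[k[:,0].argmin()]; print(l,px2w(t,[l],0),px2w(t,[l],100))
print(w2px(t,[[x,y,z] for x,y in((498,-565),) for z in(0,210)]).round())
E
```

```text
[520 250] [550 273]
[520 257] [[ 553.55382673 -611.87712347    0.        ]] [[ 540.16565362 -580.02604735  100.        ]]
[[505. 275.]
 [528. 267.]]
```

Request:
{"name": "move_arm", "arguments": {
  "targets": [0,-0.036,0,0,0,-7,0.06,0,-0.036,0,0,0,-7,0.06,0,-0.036,0,0,0,-7,0.06,0,-0.036,0,0,0,-7,0.06,0,-0.036,0,0,0,-7,0.06,0,-0.036,0,0,0,0,0.06,0,-0.036,0,0,0,0,0.06,0,-0.036,0,0,0,0,0.06,0,-0.036,0,0,0,0,0.06,0,-0.036,0,0,0,0,0.06,0,-0.036,0,0,0,0,0.06,0,-0.036,0,0,0,0,0.06,0,-0.036,0,0,0,0,0.06,0,-0.036,0.02,0,0,0,0.06,0,-0.036,0.02,0,0,0,0.06,0,-0.036,0,0,0,0,0.06,0,-0.036,0,0,0,0,0.06,0,-0.02,0,0,0,0,0.06,0,0,0,0,0,0,0.06,0,0,0,0,0,0,0.06]
}}

```text
t: 34.12
position: [479.9, -397.0, 236.1]
ee_rot: [0.002, 1.0, 0.002, -0.002]
ft_force: [-0.1, 0.5, 1.0]
gripper_width: 60.2
finger_force: 0.0
```

```bash
python3 - <<'E'
from h import *
pose();c=snap("wrist");cv2.imwrite("pics/w11.png",c["img"][:,:,::-1])
hs=cv2.cvtColor(c["img"],cv2.COLOR_RGB2HSV);H,S,V=[hs[...,i].astype(int) for i in range(3)]
print(w2px(c,[[483,-422,10]]))
m=((S<110)&(V<130)|(V<40)).astype(np.uint8);m[260:]=0;m=cv2.morphologyEx(m,cv2.MORPH_CLOSE,np.ones((9,9)));m=cv2.morphologyEx(m,cv2.MORPH_OPEN,np.ones((5,5)));print(blobs(c,m,10,300))
E
```

```text
t 34.12 tcp [ 479.9 -397.   236.1] closing yaw 89.8 z [-0.004  0.004 -1.   ] q [-0.78  0.25  1.12  0.    1.77 -2.35] F [-0.1  0.5  1. ] w 60.2 ff 0.0
[[294.57420523 214.82048456]]
[(array([292., 214.]), (482.7, -425.1), [40, 64], 179.5), (array([421., 146.]), (412.9, -289.3), [16, 37], 3.1), (array([555., 107.]), (372.7, -153.3), [40, 42], 90.2), (array([420.,  64.]), (331.1, -295.4), [25, 30], 90.0)]
```

View pics/w11.png

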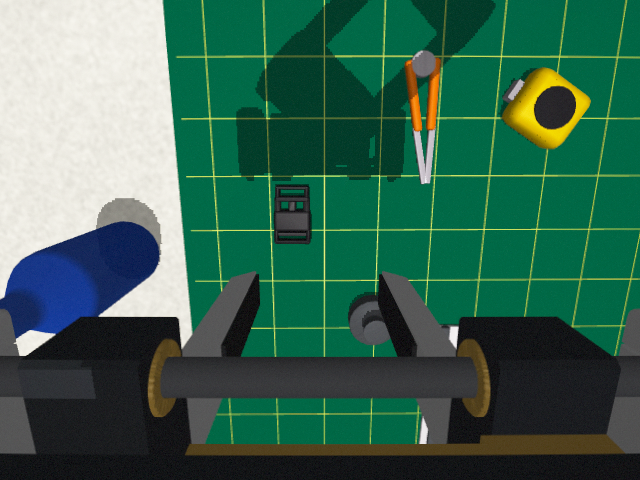

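Only the buckle at (292,214) lies ahead of the fingers. The bottle base edge at (160,250) is about 140 mm away, so it's clear.

Request:
{"name": "move_arm", "arguments": {
  "targets": [0.0015,-0.014,-0.025,0,0,0,0.06,0.0015,-0.0135,-0.035,0,0,0,0.06,0,0,-0.036,0,0,0,0.06,0,0,-0.036,0,0,0,0.06,0,0,-0.036,0,0,0,0.06,0,0,-0.034,0,0,0,0.06,0,0,0,0,0,0,0.06,0,0,0,0,0,0,0.06,0,0,0,0,0,0,0.06]
}}

```text
t: 34.92
position: [485.1, -424.3, 39.6]
ee_rot: [-0.0, 1.0, -0.001, 0.001]
ft_force: [0.2, -0.2, 0.3]
gripper_width: 60.0
finger_force: 0.0
```

Request:
{"name": "move_arm", "arguments": {
  "targets": [-0.0015,0,-0.02,0,0,0,0.06,0,0,-0.015,0,0,0,0.06,0,0,0,0,0,0,0.06,0,0,0,0,0,0,0.06,0,0,0,0,0,0,0.025,0,0,0,0,0,0,0.025,0,0,0,0,0,0,0.025,0,0,0,0,0,0,0.025,0,0,0,0,0,0,0.025,0,0,0.025,0,0,0,0.025,0,0,0.03,0,0,0,0.025,0,0,0.035,0,0,0,0.025,0,0,0.035,0,0,0,0.025,0,0,0.025,0,0,0,0.025,0,0,0,0,0,0,0.025]
}}

```text
t: 36.17
position: [484.7, -426.9, 160.4]
ee_rot: [0.001, 1.0, -0.005, 0.005]
ft_force: [-0.0, -0.0, 0.7]
gripper_width: 39.3
finger_force: 30.0
```

Request:
{"name": "move_arm", "arguments": {
  "targets": [0.0017,0.0363,0,0,0,7,0.025,0.0017,0.0363,0,0,0,7,0.025,0.0017,0.0363,0,0,0,7,0.025,0.0017,0.0363,0,0,0,7,0.025,0.0017,0.0363,0,0,0,7,0.025,0.0017,0.0363,0,0,0,0,0.025,0.0017,0.0363,0,0,0,0,0.025,0.0017,0.0363,0,0,0,0,0.025,0.0017,0.0363,0,0,0,0,0.025,0.0017,0.0363,0,0,0,0,0.025,0.0017,0.0363,0,0,0,0,0.025,0.0017,0.0363,0,0,0,0,0.025,0.0017,0.0363,0,0,0,0,0.025,0.0017,0.0363,0,0,0,0,0.025,0.0017,0.0363,0,0,0,0,0.025,0.0017,0.0363,0,0,0,0,0.025,0.0017,0.0363,0,0,0,0,0.025,0,0,0,0,0,0,0.025,0,0,0,0,0,0,0.025,0,0,0,0,0,0,0.025]
}}

```text
t: 37.83
position: [533.3, 230.3, 149.6]
ee_rot: [-0.266, 0.964, -0.016, -0.014]
ft_force: [0.3, -0.5, 0.6]
gripper_width: 39.9
finger_force: 30.0
```

```bash
python3 - <<'E'
from h import *
pose();c=snap("wrist");pose();cv2.imwrite("pics/w12.png",c["img"][:,:,::-1])
E
```

```text
t 37.83 tcp [533.3 230.3 149.6] closing yaw 120.9 z [-0.019 -0.039 -0.999] q [ 0.33  0.2   1.36 -0.03  1.62 -1.78] F [ 0.3 -0.5  0.6] w 39.9 ff 30.0
t 37.88 tcp [533.6 229.7 150. ] closing yaw 120.8 z [-0.018 -0.039 -0.999] q [ 0.33  0.2   1.36 -0.03  1.62 -1.78] F [-0.6 -0.1 -0.2] w 39.5 ff 30.0
```

View pics/w12.png

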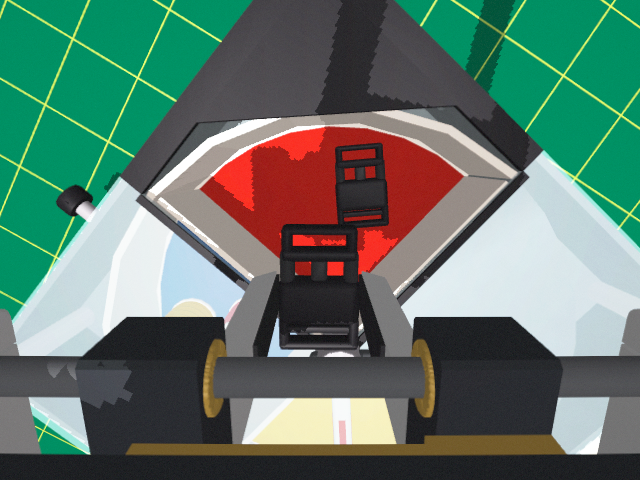

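The second buckle is held, and the first lies flat in red at (362,185). The arm ended short and slightly tilted, so I'll correct the pose before lowering.

Request:
{"name": "move_arm", "arguments": {
  "targets": [-0.0095,-0.02,0,2.2,-1,0,0.025,-0.01,-0.02,0,0,0,4,0.025,0,0,0,0,0,0,0.025,0,0,0,0,0,0,0.025,0,0,0,0,0,0,0.025]
}}

```text
t: 38.3
position: [514.8, 190.0, 151.1]
ee_rot: [-0.298, 0.954, 0.0, 0.001]
ft_force: [0.0, -0.0, -0.7]
gripper_width: 39.5
finger_force: 30.0
```

```bash
python3 -c "from h import *;pose()"
```

```text
t 38.3 tcp [514.8 190.  151.1] closing yaw 124.7 z [ 0.002  0.002 -1.   ] q [ 0.25  0.1   1.46  0.    1.58 -1.93] F [ 0.  -0.  -0.7] w 39.5 ff 30.0
```

Request:
{"name": "move_arm", "arguments": {
  "targets": [0,0,-0.03,0,0,0,0.025,0,0,-0.03,0,0,0,0.025,0,0,-0.03,0,0,0,0.025,0,0,-0.018,0,0,0,0.025,0,0,0,0,0,0,0.025,0,0,0,0,0,0,0.025,0,0,0,0,0,0,0.05,0,0,0,0,0,0,0.05,0,0,0,0,0,0,0.05,0,0,0.025,0,0,0,0.05,0,0,0.03,0,0,0,0.05,0,0,0.035,0,0,0,0.05,0,0,0.035,0,0,0,0.05,0,0,0.035,0,0,0,0.05,0,0,0,0,0,0,0.05,0,0,0,0,0,0,0.05]
}}

```text
t: 39.63
position: [516.3, 191.4, 207.5]
ee_rot: [-0.3, 0.954, 0.0, 0.005]
ft_force: [0.1, 0.2, -0.2]
gripper_width: 50.2
finger_force: 0.0
```

```bash
python3 - <<'E'
from h import *
pose();c=snap("wrist");cv2.imwrite("pics/w13.png",c["img"][:,:,::-1])
E
```

```text
t 39.63 tcp [516.3 191.4 207.5] closing yaw 124.9 z [ 0.009  0.003 -1.   ] q [ 0.25  0.08  1.37  0.    1.68 -1.93] F [ 0.1  0.2 -0.2] w 50.2 ff 0.0
```

View pics/w13.png

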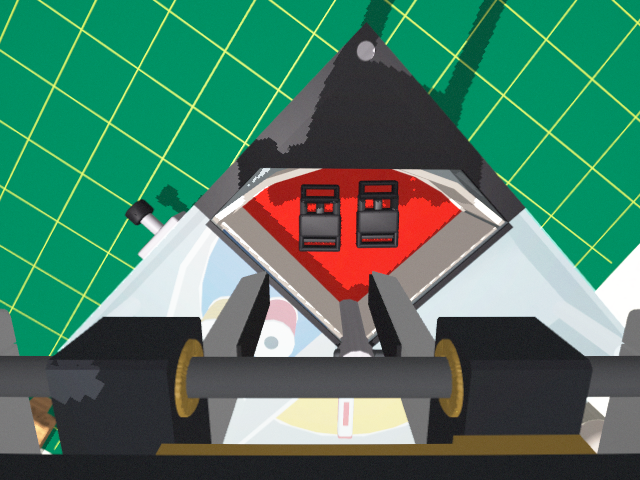

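Both buckles lie flat in the red bay at (320,216) and (378,213). Now I'll fetch the knob and turn the tray back to closed.

Request:
{"name": "move_arm", "arguments": {
  "targets": [0.005,0.0262,0,0,0,-7,0.045,0.005,0.0262,0,0,0,-7,0.045,0.005,0.0262,0,0,0,-7,0.045,0.005,0.0262,0,0,0,-7,0.045,0.005,0.0262,-0.01,0,0,-7,0.045,0,0,-0.03,0,0,0,0.045,0,0,-0.025,0,0,0,0.045,0,0,-0.012,0,0,0,0.045,0,0,0,0,0,0,0.045,0,0,0,0,0,0,0.045,0,0,0,0,0,0,0.015,0,0,0,0,0,0,0.015,0,0,0,0,0,0,0.015,0,0,0,0,0,0,0.015]
}}

```text
t: 40.85
position: [539.6, 323.5, 127.7]
ee_rot: [0.001, 1.0, 0.002, 0.001]
ft_force: [-2.5, 3.3, 3.6]
gripper_width: 23.1
finger_force: 30.0
```

Request:
{"name": "move_arm", "arguments": {
  "targets": [0.0085,0.0035,0,0,0,0,0.015,0.0078,0.0034,0,0,0,0,0.015,0.0082,0.0023,0,0,0,0,0.015,0.0084,0.0012,0,0,0,0,0.015,0.0085,0.0001,0,0,0,0,0.015,0.0084,-0.001,0,0,0,0,0.015,0.0082,-0.0021,0,0,0,0,0.015,0.0079,-0.0031,0,0,0,0,0.015,0.0074,-0.0041,0,0,0,0,0.015,0.0068,-0.0051,0,0,0,0,0.015,0.0061,-0.0059,0,0,0,0,0.015,0.0053,-0.0067,0,0,0,0,0.015,0,0,0,0,0,0,0.015,0,0,0,0,0,0,0.015]
}}

```text
t: 42.02
position: [634.8, 305.3, 127.8]
ee_rot: [0.002, 1.0, 0.002, 0.005]
ft_force: [7.1, 5.4, -1.1]
gripper_width: 23.8
finger_force: 30.0
```

Request:
{"name": "move_arm", "arguments": {
  "targets": [0.0044,-0.0073,0,0,0,0,0.015,0.0034,-0.0078,0,0,0,0,0.015,0.0023,-0.0082,0,0,0,0,0.015,0.0012,-0.0084,0,0,0,0,0.015,0.0001,-0.0085,0,0,0,0,0.015,-0.001,-0.0084,0,0,0,0,0.015,-0.0021,-0.0082,0,0,0,0,0.015,-0.0031,-0.0079,0,0,0,0,0.015,-0.0041,-0.0074,0,0,0,0,0.015,-0.0051,-0.0068,0,0,0,0,0.015,-0.0059,-0.0061,0,0,0,0,0.015,-0.0067,-0.0053,0,0,0,0,0.015,0,0,0,0,0,0,0.015,0,0,0,0,0,0,0.015]
}}

```text
t: 43.18
position: [612.8, 216.3, 127.7]
ee_rot: [0.0, 1.0, 0.003, 0.0]
ft_force: [-3.3, 8.2, 5.4]
gripper_width: 23.3
finger_force: 30.0
```

Request:
{"name": "move_arm", "arguments": {
  "targets": [-0.005,-0.004,0,0,0,0,0.015,-0.0078,-0.0034,0,0,0,0,0.015,-0.0082,-0.0023,0,0,0,0,0.015,-0.0084,-0.0012,0,0,0,0,0.015,-0.0085,-0.0001,0,0,0,0,0.015,-0.0084,0.001,0,0,0,0,0.015,-0.0082,0.0021,0,0,0,0,0.015,-0.0079,0.0031,0,0,0,0,0.015,-0.0074,0.0041,0,0,0,0,0.015,-0.0068,0.0051,0,0,0,0,0.015,-0.0061,0.0059,0,0,0,0,0.015,-0.0053,0.0067,0,0,0,0,0.015,0,0,0,0,0,0,0.015,0,0,0,0,0,0,0.015,0,0,0,0,0,0,0.045,0,0,0,0,0,0,0.045,0,0,0,0,0,0,0.045]
}}

```text
t: 44.6
position: [525.6, 229.9, 125.2]
ee_rot: [0.001, 1.0, -0.001, -0.0]
ft_force: [0.1, 0.0, -0.2]
gripper_width: 40.2
finger_force: 0.0
```

Request:
{"name": "move_arm", "arguments": {
  "targets": [0,0,0.02,0,0,0,0.045,0,0,0.035,0,0,0,0.045,0,0,0.035,0,0,0,0.045,0,0,0.035,0,0,0,0.045,0,-0.035,0.02,0,0,0,0.045,0,-0.035,0,0,0,0,0.045,0,-0.035,0,0,0,0,0.045,0,-0.035,0,0,0,0,0.045,0,-0.035,0,0,0,0,0.045,0,-0.035,0,0,0,0,0.045,0,-0.035,0,0,0,0,0.045,0,-0.035,0,0,0,0,0.045,0,-0.035,0,0,0,0,0.045,0,0,0,0,0,0,0.045,0,0,0,0,0,0,0.045,0,0,0,0,0,0,0.045]
}}

```text
t: 45.93
position: [525.8, -83.9, 270.3]
ee_rot: [0.002, 1.0, 0.001, -0.0]
ft_force: [-0.0, 0.6, 0.0]
gripper_width: 45.3
finger_force: 0.0
```

```bash
python3 - <<'E'
from h import *
pose();t=snap("top");cv2.imwrite("pics/t14.png",cv2.resize(t["img"][150:350,140:500,::-1],(792,440)))
E
```

```text
t 45.93 tcp [525.8 -83.9 270.3] closing yaw 89.8 z [-0.     0.001 -1.   ] q [-0.27  0.04  1.29  0.    1.81 -1.83] F [-0.   0.6  0. ] w 45.3 ff 0.0
```

View pics/t14.png

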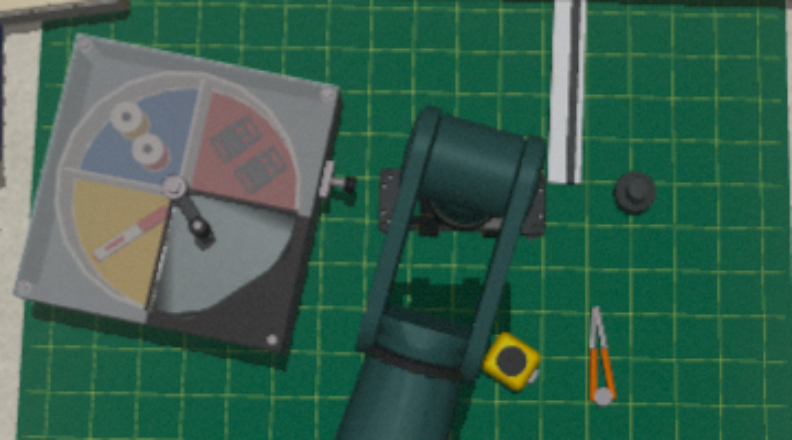

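Everything is in its own bay and the grey sector fills the opening, with the crank at (200,227) on the bisector. The arm is clear, so I'll hand in.

```bash
python3 -c "from rig import r;print(r.hand_in())"
```

```text
the job is handed in; nothing more can be done
None
```

I handed the job in at about 46 s, with no verdict returned: the final picture shows the marker in yellow, both spools in blue, both buckles in red, and the tray turned to its closed position.

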